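# Snap the cover onto the seed dish holder and keep it pressed

## Robot

A 6-joint arm with a two-finger parallel gripper is mounted at the origin on a cart in front of the work surface, level with it; the furniture and walls round the work are solid. World frame = base frame: x ahead of the robot, y to its left, z up, the work surface at z = 0. Lengths are in m, angles in degrees, forces in N, time in s.
With the tool pointing down it reaches from about 0.4 to 0.825 m from the base axis. Payload 7 kg.
Tool frame: the origin (TCP) lies midway between the tips of the shut fingers; the grasp point (between the pads) lies 19 mm behind it; z points along the fingers, y is the line along which they close (so a half turn about z gives the same grasp; the last joint's range is limited). The gripper opens to 88 mm and grips with 3 to 60 N. Pads are 19 mm wide; open, the fingers measure 130 mm over their backs; the gripper's body (78 mm by 193 mm) begins 47 mm behind the grasp point.
Start: joints at [84.746, 20.546, 0.682, 0, -70.136, -16.507], TCP at [0.25, 0.627, 0.191] pointing down, gripper open.
Joint ranges: [-176.03, 176.03], [-82.01, 121.73], [-58.28, 71.71], [-173.87, 95.51], [-174.79, -0.11], [-173.66, 173.66]. Speed limits (degrees/s): [136.94, 136.94, 172.46, 180, 180, 180].

## Interface

Orientations are given as a 3x3 rotation matrix whose columns are the frame's x, y, z axes.
In Python, from rig import robot gives the robot as it stands. Calls block until the motion is done:
- robot.goto(position, orientation): joint-space move of the TCP to a pose.
- robot.servo_line(position, ori=None, speed=0.15): straight line of the TCP; ori=None keeps the orientation; speed is the mean speed in m/s.
- robot.movej(angles): joint-space move.
- robot.move_gripper(opening): opening from 0.0 (shut) to 1.0 (fully open); the grip force is fixed at half the most; returns when the fingers have stopped.
- robot.dwell(seconds).
- robot.ik(position, orientation): joint angles nearest the present ones, or None.
- robot.grab_frame(name): name is "scene" or "top" or "wrist"; returns (picture, depth): 400x640x3 uint8, red, green, blue; 400x640 float32, m along the optical axis (not along the pixel's ray), 0 where there is no reading.
- robot.camera_info(name): a dict with "vfov" (degrees; the focal length in pixels is half the picture's height over the tangent of half this angle, whatever the lens; pixels are square), "cx", "cy" (the principal point, pixels), "k1" (the pictures are not rectified: a ray, as slopes to the right and down, at radius r is drawn at 1 + k1 r^2 times it, then the intrinsics apply), "view" (4x4, takes a point from world to camera coordinates); the wrist camera has in their place "T_tool_cam" (4x4, takes a point from camera to tool coordinates, whose origin is the TCP and whose axes are the flange's). Camera axes: x right, y down, z forward; pixel columns grow to the right and rows downward; lengths in m; the calibration is good to about 2 mm. A picture is of the moment at which its call begins: read the wrist's pose just before it. camera_info takes no time and is no camera call.
A pose or a line that the arm cannot do raises robot.Unreachable and nothing moves.
- robot.job_done(): hands the job in; it is judged then, once.
Readings, each from a call of its own:
- robot.read_t(): time.
- robot.read_qpos(): joint angles.
- robot.read_qvel(): joint speeds.
- robot.read_effort(): joint torques, N m.
- robot.read_position(): TCP position.
- robot.read_tcp_rot(): TCP orientation.
- robot.read_force(): force on the tool from outside, world axes, zero at the start.
- robot.read_ft_torque(): the same for the moment, N m.
- robot.read_grip_width(): opening from 0.0 (shut) to 1.0 (fully open).
- robot.read_finger_force(): force on a finger pad.
Only numpy, scipy, OpenCV 4.12 (cv2) and the standard library are available. Lean on these libraries where they do the work, as an engineer would, in place of code of your own. Each camera call takes 0.05 s, during which the arm holds its last target. There are 200 camera calls.

## Task

Close the holder in which the dish of seeds lies: take the loose white cover by its grip bar, set it squarely over the holder's rim and press it down until both sprung catches snap over its beads and it sits flush all round. Keep pressing it down firmly, with about 10 N, and finish like that, still holding and pressing it, not letting go. Leave the dish in the holder and the other things where they are.

Things in the scene. Friction and masses are not known exactly. Their poses are not given: they have to be found in the camera images.
- holder: Grey plastic dish holder fixed to the table. Base plate 140 (its x) x 92 (y) x 6 mm; origin at the centre of its underside, z up. It carries the rim and, at each short end (x = +-61 mm), a sprung steel catch, top 35 mm above the table, with a polished roller (10 mm diameter, along y) at x = +-59, z = 26.5 mm. A seated cover has its origin 8 mm above the holder's, x along its x either way round.
- rim: The upright rectangular rim on the holder, one piece with it, on which the cover closes. Outside 96 (x) x 76 (y) mm, wall 6 mm with a rounded top (3 mm radius), top 28 mm above the table. Same origin and axes as the holder.
- cover: Loose white plastic cover, 0.12 kg, open underneath, standing upright. Outside 106 (x) x 86 (y) mm, top plate from z = 20 to 24 mm; skirt 3 mm thick, inside 100 x 80 mm (2 mm play on each side of the rim). Origin at the centre of the skirt's lower edge. Snap beads (3 mm radius) run along y on both short ends at z = 12 mm. The plate's underside comes to rest on the rim.
- catch_far (a joint): Sprung catch at the holder's +x end, rad: 0 closed (at its stop), 0.10 to 0.16 as the bead pushes it out, back to 0 once the bead is below the roller. Beads meet the rollers with the cover's origin about 20 mm above the holder's; resistance grows to about 15 N, drops suddenly near 14 mm, and the cover then falls free to 8 mm, where it stops on the rim.
- catch_near (a joint): The same for the catch at the holder's -x end.
- dish: Clear round dish with a few seeds, 60 mm across, 12 mm high, lying in the holder inside the rim, on its 6 mm floor, about its centre. Origin at the centre of its underside. Stays there.
- petri_1: Of the two other clear round dishes on the table the one nearer the robot, 60 mm across, 12 mm high; origin at the centre of its underside. A bystander.
- tape_white: Roll of white tape, 47 mm across, 18 mm high, on the table; origin at the centre of its underside. A bystander.
- eraser: Small eraser in a sleeve, 19 x 45 x 11 mm, near the table edge in front of the robot; origin at the centre of its underside. A bystander.
- pen_black: Black pen, 11 x 135 x 13 mm, on the table; origin at the centre of its underside. A bystander.
- cover_grip (a point): Centre of the top face of the cover's grip bar, 56 mm above the cover's origin. The bar measures 50 (cover's x) x 16 (y) mm and stands 32 mm above the plate; pinch it across its 16 mm.
There are look-alikes about, which are no part of the job. What is shaped like the dish but purple or red is not meant.

How it is judged:
By the outcome, as a careful person would: the job done as asked, in the order asked, and still so for the second after the job is handed in, while the arm keeps its last pose, push and grip.
It also fails if it takes over 51 s, if anything falls off the work surface, if the arm or the gripper's body presses on something with over 40 N, if the wrist force passes 120 N, or if a joint passes its speed limit or range.

## Working session

There is one attempt and no reset: what is moved stays moved. The work goes in short steps, each a Python script; the robot and the scene stay as the last script left them, time stands still between calls to the robot, and variables do not carry over. Pictures are saved under pics/ and viewed, at most 10 in all, crops included, and the job is handed in when it is done.

```bash
mkdir -p pics; ls; cat > h.py <<'E'
import numpy as np, cv2
from rig import robot
def cloud(name):
    R=robot.read_tcp_rot(); p=robot.read_position()
    img,d=robot.grab_frame(name); ci=robot.camera_info(name)
    f=200/np.tan(np.radians(ci['vfov'])/2)
    K=np.array([[f,0,ci['cx']],[0,f,ci['cy']],[0,0,1.]])
    v,u=np.mgrid[0:400,0:640]
    s=cv2.undistortPoints(np.stack([u,v],-1).reshape(-1,1,2).astype(np.float64),K,np.array([ci['k1'],0,0,0.])).reshape(400,640,2)
    P=np.dstack([s*d[...,None],d]).reshape(-1,3)
    if 'view' in ci: T=np.linalg.inv(np.array(ci['view']))
    else:
        W=np.eye(4); W[:3,:3]=R; W[:3,3]=p; T=W@np.array(ci['T_tool_cam'])
    X=(P@T[:3,:3].T+T[:3,3]).reshape(400,640,3); X[d==0]=np.nan
    return img,X
def save(n,img): cv2.imwrite(f'pics/{n}.png',cv2.cvtColor(img,cv2.COLOR_RGB2BGR))
E
python3 - <<'E'
from h import *
for n in ('scene','top'):
    i,X=cloud(n); save(n+'1',i); np.save(n+'1.npy',X)
    print(n,np.nanmin(X.reshape(-1,3),0),np.nanmax(X.reshape(-1,3),0),X[200,320])
print(robot.read_t(),robot.read_position(),robot.read_tcp_rot(),robot.read_force())
E
```

```text
pics
scene [-0.25548868 -0.67980924 -0.76620859] [4.98481519 3.8655705  0.53084419] [ 0.64599359  0.33107017 -0.00187854]
top [-0.24705623 -1.26512012 -0.75639349] [2.02976807 2.10754119 0.50511182] [0.59175897 0.27913884 0.00106345]
0.1 [0.25007209 0.62643244 0.19002443] [[ 9.28691689e-01 -3.70852450e-01 -4.55430508e-04]
 [-3.70852717e-01 -9.28690638e-01 -1.40027525e-03]
 [ 9.63414564e-05  1.46932162e-03 -9.99998916e-01]] [0.16880117 0.17242984 0.22055467]
```

View pics/top1.png

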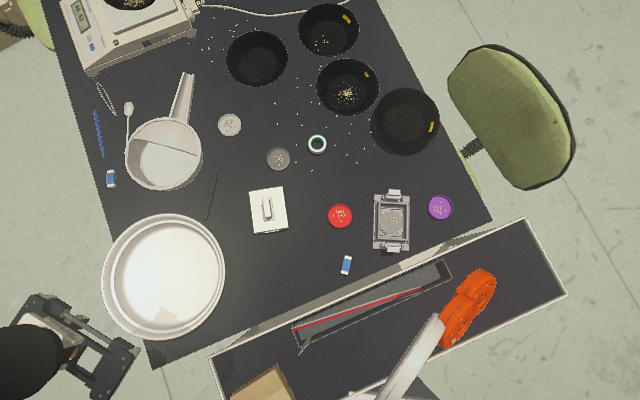

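View pics/scene1.png

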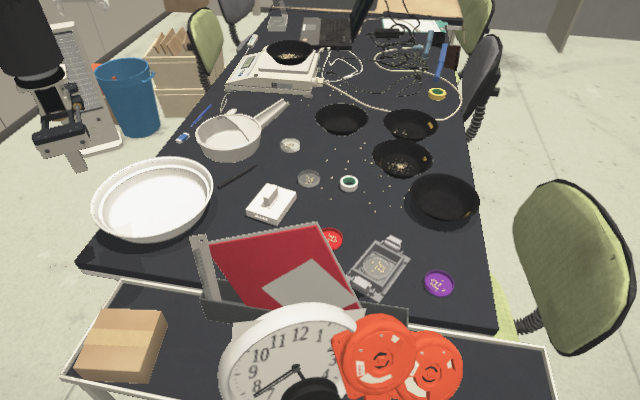

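The top view shows the white cover at about (268,210) with its bar along image-vertical, and the holder at (391,221) with catches at (394,193) and (389,247). The tape is at (317,144), the eraser at (346,265), and red and purple look-alike dishes are on either side of the holder. The scene view shows a red panel and a clock standing near the holder, so I'll check their heights.

```bash
cat > fit.py <<'E'
from h import *
def rect(X,c,r,z0,z1):
    Q=X.reshape(-1,3); Q=Q[np.isfinite(Q).all(1)]
    m=(np.hypot(*(Q[:,:2]-c).T)<r)&(Q[:,2]>z0)&(Q[:,2]<z1); Q=Q[m]
    (cx,cy),(w,h),a=cv2.minAreaRect((Q[:,:2]*1000).astype(np.float32))
    return len(Q),np.round([cx,cy,w,h,a],1),np.round(np.median(Q,0),4)
E
python3 - <<'E'
from fit import *
X=np.load('top1.npy');S=np.load('scene1.npy')
for n,(u,v) in dict(cover=(258,215),bar=(268,208),hold=(391,221),catchA=(394,193),catchB=(389,247),eraser=(346,265),table=(300,250),rail=(300,323),panel=(440,270),clock=(410,360)).items(): print(n,X[v,u].round(4))
c=X[210,268,:2];h=X[221,391,:2]
print('cover',rect(X,c,.08,.018,.03),rect(S,c,.08,.018,.03)); print('bar',rect(X,c,.06,.05,.062),rect(S,c,.06,.05,.062))
print('rim',rect(X,h,.058,.024,.0295),rect(S,h,.058,.024,.0295)); print('base',rect(X,h,.1,.003,.04),rect(X,h,.1,.031,.04),rect(S,h,.1,.031,.04))
for A in(X,S):
  Q=A.reshape(-1,3);Q=Q[np.isfinite(Q).all(1)];r=np.hypot(*(Q[:,:2]-h).T)
  for lo,hi in((.09,.12),(.12,.15),(.15,.2),(.2,.25)):
    m=(r>lo)&(r<hi)&(Q[:,2]>.02); print(lo,m.sum(),Q[m].max(0) if m.any() else'', Q[m].mean(0) if m.any() else '')
E
python3 - <<'E'
import cv2
a=cv2.imread('pics/top1.png')[150:290,230:460]
cv2.imwrite('pics/top1c.png',cv2.resize(a,None,fx=3.4,fy=3.4,interpolation=cv2.INTER_CUBIC))
E
```

```text
cover [0.5305 0.4274 0.0238]
bar [0.5455 0.3997 0.0583]
hold [0.5581 0.0947 0.0092]
catchA [0.6248 0.0976 0.0354]
catchB [0.49   0.0994 0.0361]
eraser [0.4359 0.196  0.0111]
table [ 0.459   0.3136 -0.0009]
rail [0.2956 0.2883 0.0697]
panel [ 0.4513 -0.031   0.0192]
clock [0.2761 0.0792 0.2182]
cover (1275, array([548.8, 405.2, 107.2,  86.1,  16.3]), array([0.5461, 0.4019, 0.0241])) (888, array([545.7, 406. , 109.5,  88.4,  16.9]), array([0.5334, 0.3947, 0.0231]))
bar (137, array([549. , 405.4,  50.4,  16.2,  15.8]), array([0.5479, 0.4045, 0.0555])) (104, array([545.5, 405.5,  50.1,  16.9,  16. ]), array([0.5428, 0.4041, 0.0547]))
rim (302, array([558.3,  93.8, 115.2,  76. ,   3.1]), array([0.5625, 0.0918, 0.0271])) (373, array([558. ,  94.9, 113.9,  75.5,   3.7]), array([0.5586, 0.0951, 0.0268]))
base (2160, array([556.3,  98.1, 183.6, 189.1,  49.6]), array([0.5561, 0.0953, 0.0083])) (203, array([557.5,  85.9, 155.7,  51.5,   3. ]), array([0.5003, 0.0931, 0.0357])) (196, array([554.8,  95.2, 155.6,  35.4,   3.6]), array([0.4934, 0.0929, 0.0353]))
0.09 0  
0.12 207 [0.47565352 0.09717019 0.07281285] [0.44480436 0.03259352 0.05541573]
0.15 817 [0.75767324 0.16375963 0.26959446] [0.42677819 0.05551734 0.09426215]
0.2 2666 [0.80093293 0.21636763 0.24971575] [0.40700829 0.00948615 0.13153826]
0.09 0  
0.12 497 [0.47212224 0.05786244 0.07230525] [0.45241045 0.01584378 0.05563673]
0.15 3220 [0.75578404 0.16028703 0.26939389] [0.38464799 0.10078465 0.17339482]
0.2 6667 [0.80005473 0.21532377 0.24974935] [0.36847706 0.05520824 0.14776309]
```

View pics/top1c.png

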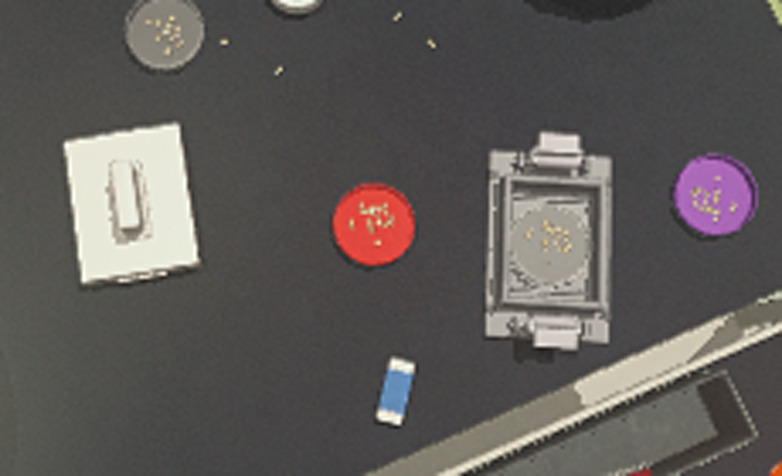

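The crop confirms both: the cover is tilted, with its bar along its long axis, and the holder and dish are clear of everything else. The long wall and panel below-right need a height check before I move.

```bash
python3 - <<'E'
from fit import *
Q=np.vstack([np.load(n+'1.npy').reshape(-1,3) for n in('top','scene')]);Q=Q[np.isfinite(Q).all(1)]
print('max height cm; rows x, cols y from -0.2 step .05')
for x in np.arange(.15,.75,.05):
    print('%.2f'%x,[int(100*Q[m,2].max()) if (m:=(abs(Q[:,0]-x)<.025)&(abs(Q[:,1]-y)<.025)).any() else -9 for y in np.arange(-.2,.66,.05)])
yaw=lambda a:np.array([[np.cos(a),-np.sin(a),0],[np.sin(a),np.cos(a),0],[0,0,1]])
F=np.diag([1.,-1,-1])
for p,a in (((.547,.405,.3),16),((.547,.405,.04),16),((.557,.094,.3),3),((.557,.094,.045),3)):
  for k in(0,180): print(p,a+k,np.round(robot.ik(np.array(p),yaw(np.radians(a+k))@F),1) if robot.ik(np.array(p),yaw(np.radians(a+k))@F) is not None else None)
print(robot.camera_info('wrist'))
E
```

```text
max height cm; rows x, cols y from -0.2 step .05
0.15 [-9, -9, -9, -2, 0, 0, 17, 14, 0, 0, 5, 5, 5, 0, 0, 0, 0, 0]
0.20 [-9, -9, -9, -9, -9, 11, 22, 16, 0, 0, 4, 4, 0, 0, 0, 33, 50, 43]
0.25 [-9, -9, 0, 0, 9, 22, 22, 0, 0, 23, 23, 0, 0, 0, 33, 33, 53, 37]
0.30 [-9, 0, 0, 14, 19, 22, 22, 7, 19, 23, 18, 0, 0, 0, 5, 3, 51, 46]
0.35 [0, 3, 12, 17, 19, 20, 21, 25, 24, 21, 0, 0, 0, 0, 5, 0, 0, 0]
0.40 [0, 7, 12, 17, 17, 17, 26, 26, 1, 0, 0, 0, 0, 0, 5, 0, 0, 0]
0.45 [0, 8, 11, 11, 7, 7, 0, 0, 1, 0, 0, 0, 0, 0, 5, 5, 3, 3]
0.50 [0, 0, 0, 0, 4, 3, 4, 2, 0, 0, 0, 2, 5, 2, 0, 5, 5, 5]
0.55 [0, 0, 0, 0, 0, 3, 2, 3, 1, 1, 0, 2, 5, 2, 0, 1, 5, 6]
0.60 [0, 0, 0, 1, 1, 3, 3, 3, 1, 1, 0, 2, 3, 2, 0, 1, 6, 6]
0.65 [-9, 0, 0, 1, 1, 0, 4, 0, 0, 0, 0, 0, 1, 1, 0, 1, 7, 9]
0.70 [-9, -9, 0, 0, 0, 0, 0, 0, 0, 0, 2, 1, 1, 1, 0, 0, 7, 8]
(0.547, 0.405, 0.3) 16 [ 52.9  18.7  11.9   0.  -83.2  53.1]
(0.547, 0.405, 0.3) 196 [  52.9   18.7   11.9    0.   -83.2 -126.9]
(0.547, 0.405, 0.04) 16 [ 52.9  27.9  -8.8   0.  -53.3  53.1]
(0.547, 0.405, 0.04) 196 [  52.9   27.9   -8.8    0.   -53.3 -126.9]
(0.557, 0.094, 0.3) 3 [ 29.4   7.2  -3.    0.  -79.8  63.6]
(0.557, 0.094, 0.3) 183 [  29.4    7.2   -3.     0.   -79.8 -116.4]
(0.557, 0.094, 0.045) 3 [ 29.4  18.2 -24.    0.  -47.8  63.6]
(0.557, 0.094, 0.045) 183 [  29.4   18.2  -24.     0.   -47.8 -116.4]
{'vfov': 67.75676882758128, 'cx': 316.6653182242049, 'cy': 197.53010061741148, 'k1': 0.008532741175263925, 'T_tool_cam': array([[ 2.18192611e-04, -9.54509409e-01, -2.98180717e-01,
         8.10469624e-02],
       [ 9.99998581e-01,  7.06396147e-04, -1.52950691e-03,
         5.87384260e-04],
       [ 1.67056245e-03, -2.98179960e-01,  9.54508209e-01,
        -1.94117353e-01],
       [ 0.00000000e+00,  0.00000000e+00,  0.00000000e+00,
         1.00000000e+00]])}
```

```bash
cat >> fit.py <<'E'
def Rz(deg):
    a=np.radians(deg); return np.array([[np.cos(a),-np.sin(a),0],[np.sin(a),np.cos(a),0],[0,0,1]])@np.diag([1.,-1,-1])
def look(c,yaw,z=.22,off=.07):
    R=Rz(yaw); robot.goto(np.r_[c,z]-off*R[:,0],R); robot.dwell(.3)
    return cloud('wrist')
E
python3 - <<'E'
from fit import *
h=np.array([.557,.0945]);c=np.array([.547,.4055])
i,X=look(c,16.2);save('w_c',i);np.save('wc.npy',X)
print(robot.read_position(),'plate',rect(X,c,.08,.018,.03),'bar',rect(X,c,.06,.05,.062))
i,X=look(h,3.2,.25);save('w_h',i);np.save('wh.npy',X)
print(robot.read_position(),'rim',rect(X,h,.058,.024,.0295),'catch',rect(X,h,.1,.031,.04),robot.read_t())
E
python3 -c "
import cv2,numpy as np
cv2.imwrite('pics/w2.png',cv2.resize(np.hstack([cv2.imread('pics/w_c.png'),cv2.imread('pics/w_h.png')]),(800,250),interpolation=3))"
```

```text
[0.47942944 0.386474   0.21984665] plate (5299, array([547.8, 405.6, 104.6,  86.1,  16.3]), array([0.5516, 0.407 , 0.0243])) bar (617, array([547.8, 405.4,  49.2,  15.5,  16.3]), array([0.5483, 0.4055, 0.0559]))
[0.48714559 0.09117776 0.24971915] rim (1147, array([556. ,  94. , 110.9,  76.1,   3.5]), array([0.5603, 0.0943, 0.0277])) catch (734, array([556.4,  94.6, 154.2,  35.4,   3.5]), array([0.6152, 0.0947, 0.0364])) 3.2083
```

View pics/w2.png

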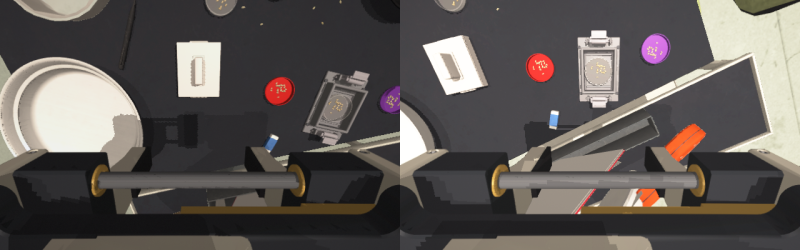

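The wrist view shows the cover and the holder unobstructed, and the fits agree with the other cameras to within 2 mm. Next I'll refine the holder's x position, then grasp and lift the cover.

```bash
python3 - <<'E'
from fit import *
X=np.load('wh.npy').reshape(-1,3);X=X[np.isfinite(X).all(1)]
a=np.radians(3.5);L=(X[:,:2]-[.5562,.0943])@np.array([[np.cos(a),-np.sin(a)],[np.sin(a),np.cos(a)]])
m=(abs(L[:,0])<.054)&(abs(L[:,1])<.042)&(X[:,2]>.024)&(X[:,2]<.03)
for s in(1,-1):
    e=m&(L[:,0]*s>.038)&(abs(L[:,1])>.02); print('x rim',s,e.sum(),np.percentile(L[e,0],[2,50,98]).round(4))
    e=m&(L[:,1]*s>.03); print('y rim',s,np.percentile(L[e,1],[2,50,98]).round(4),'yaw corr',np.degrees(np.polyfit(L[e,0],L[e,1],1)[0]).round(2))
R=Rz(16.3);p=np.array([.5478,.4055,.15])
robot.goto(p,R); 
robot.servo_line([p[0],p[1],.027],speed=.1); print(robot.read_position(),robot.read_force())
robot.move_gripper(0.0); print(robot.read_grip_width()*88,robot.read_finger_force(),robot.read_force())
robot.servo_line([p[0],p[1],.15],speed=.12); robot.dwell(.2)
print(robot.read_grip_width()*88,robot.read_force(),robot.read_ft_torque(),robot.read_t())
i,Xw=cloud('wrist');save('w_g',i);np.save('wg.npy',Xw)
i,Xt=cloud('top');save('t_g',i);np.save('tg.npy',Xt)
E
```

```text
x rim 1 164 [0.0384 0.0434 0.0471]
y rim 1 [0.0312 0.0342 0.0374] yaw corr -0.16
x rim -1 141 [-0.0476 -0.0444 -0.0391]
y rim -1 [-0.0381 -0.0349 -0.0313] yaw corr -0.11
[0.54816935 0.4059164  0.02779504] [-0.37451317  0.15909672 -0.5546527 ]
0.2585444663724912 0.0 [ 0.22987995  0.40748448 -0.7858028 ]
0.19233923589244645 [-0.3178996   0.65411852 -0.18352944] [-0.05230836 -0.06878427 -0.00867041] 8.6583
```

View pics/w_g.png

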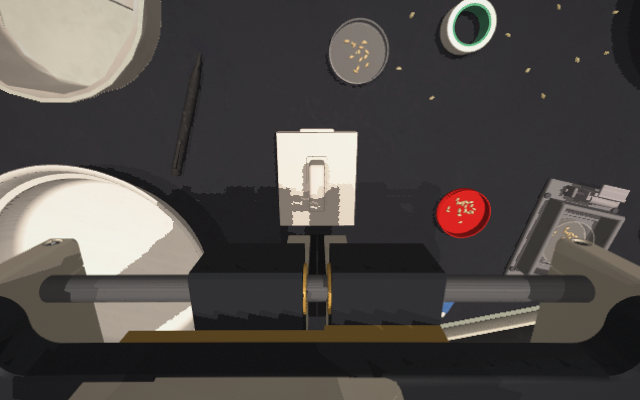

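The fingers shut on nothing: the bar is still standing at (317,178), ahead of the closed fingers at (317,290). I'll check the geometry before retrying.

```bash
python3 - <<'E'
from fit import *
c=np.array([.5478,.4055])
X=np.load('wg.npy');T=np.load('tg.npy')
print('wrist plate',rect(X,c,.09,.018,.03),'bar',rect(X,c,.09,.05,.058))
p=robot.read_position();R=robot.read_tcp_rot();print(p,R.round(3).tolist(),robot.read_qpos())
ci=robot.camera_info('wrist');f=200/np.tan(np.radians(ci['vfov'])/2)
for t in([0,0,0],[0,0,-.019],[0,0,-.06]):
    q=np.linalg.inv(ci['T_tool_cam'])@np.r_[t,1];print(t,f*q[0]/q[2]+ci['cx'],f*q[1]/q[2]+ci['cy'],q[2])
for v in range(235,300,10): print(v,X[v,313],(R.T@(X[v,313]-p)).round(4),(R.T@(X[v,322]-p)).round(4))
print('top plate',rect(T,c,.12,.018,.03))
E
python3 -c "
import cv2
a=cv2.imread('pics/t_g.png')[130:320,180:440];cv2.imwrite('pics/tgc.png',cv2.resize(a,None,fx=3,fy=3,interpolation=2))"
```

```text
wrist plate (6469, array([547.6, 405.4, 106.1,  86.2,  16.6]), array([0.5541, 0.4085, 0.0241])) bar (756, array([548.2, 405.2,  48.9,  15.5,  15.9]), array([0.5491, 0.4056, 0.0558]))
[0.54768108 0.40534847 0.14945611] [[0.96, 0.281, -0.001], [0.281, -0.96, -0.001], [-0.001, 0.0, -1.0]] [ 5.28541383e+01  2.26489547e+01 -1.65448763e+00 -1.68406072e-03
 -6.57464888e+01  5.34458171e+01]
[0, 0, 0] 316.41168790745957 225.07243355189343 0.20935007953713794
[0, 0, -0.019] 316.3701010276544 236.48913830563248 0.19120998584168847
[0, 0, -0.06] 316.246554990368 270.4058119729684 0.15206557313045538
235 [0.55558346 0.40960636 0.18534468] [ 0.0088 -0.0019 -0.0359] [ 0.0096  0.0033 -0.0379]
245 [0.55651381 0.4096982  0.20001407] [ 0.0097 -0.0017 -0.0506] [ 0.0095  0.0031 -0.0502]
255 [0.55569258 0.4093487  0.20934105] [ 0.0088 -0.0016 -0.0599] [ 0.0093  0.0029 -0.0609]
265 [0.55576495 0.40925148 0.21913909] [ 0.0088 -0.0014 -0.0697] [ 0.0093  0.0028 -0.0706]
275 [0.57788636 0.41509233 0.2644087 ] [ 0.0316 -0.0008 -0.115 ] [ 0.0311  0.0019 -0.1141]
285 [0.5769114  0.41476664 0.26807267] [ 0.0306 -0.0008 -0.1186] [ 0.0298  0.0019 -0.1174]
295 [0.57458409 0.41407843 0.26941968] [ 0.0282 -0.0008 -0.12  ] [ 0.0278  0.0018 -0.1195]
top plate (884, array([548.4, 404.9, 105.7,  86. ,  16.4]), array([0.5282, 0.3924, 0.0241]))
```

View pics/tgc.png

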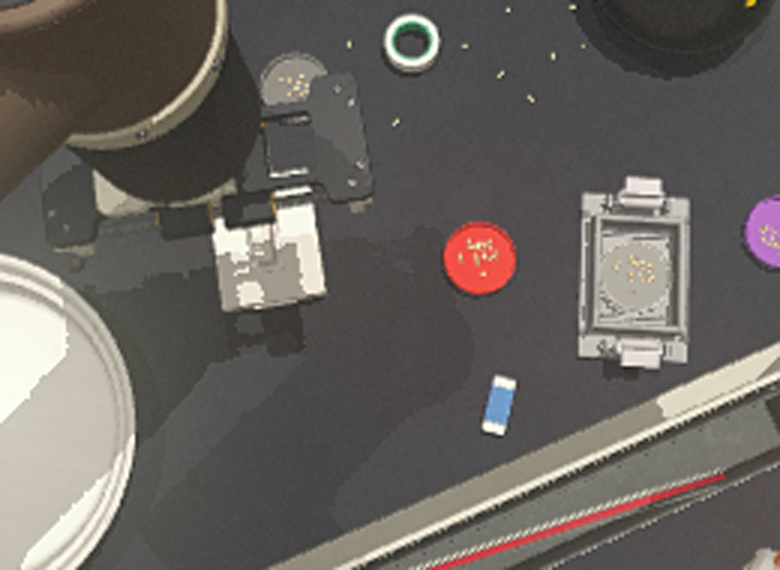

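The cover hasn't moved (same pose as before), so the fingers closed above or around the bar without touching it. I'll see where the fingertips really are in the tool frame.

```bash
python3 - <<'E'
from fit import *
X=np.load('wg.npy');p=robot.read_position();R=robot.read_tcp_rot()
L=(X-p)@R
near=X[...,2]>.08
for v in range(200,262,4):
    m=near[v,240:400]; u=np.where(m)[0]+240
    print(v,len(u),(u.min(),u.max()) if len(u) else '',L[v,[300,317,330]].round(3).tolist())
m=near&(abs(L[...,1])<.03)&(abs(L[...,0])<.02); print('lowest tool z',np.nanmax(L[m][:,2]))
T=np.load('tg.npy');M=(T-p)@R;m=(T[...,2]>.08)&(np.abs(M[...,0])<.03)&(abs(M[...,1])<.03);print('top cam lowest',m.sum(),np.nanmax(M[m][:,2]) if m.any() else '')
S,XS=cloud('scene');save('s2',S);M=(XS-p)@R;m=(XS[...,2]>.08)&(np.abs(M[...,0])<.03)&(abs(M[...,1])<.02);print('scene',m.sum(),np.sort(M[m][:,2])[-20:].round(3))
v,u=np.where(m);print(u.min(),u.max(),v.min(),v.max())
uu,vv=int(u.mean()),int(v.mean());cv2.imwrite('pics/s2c.png',cv2.resize(cv2.cvtColor(S,cv2.COLOR_RGB2BGR)[vv-60:vv+60,uu-80:uu+80],None,fx=5,fy=5,interpolation=2))
E
```

```text
200 0  [[-0.022, -0.019, 0.126], [-0.012, 0.001, 0.093], [-0.022, 0.015, 0.125]]
204 0  [[-0.027, -0.019, 0.127], [-0.016, 0.001, 0.093], [-0.027, 0.015, 0.125]]
208 0  [[-0.032, -0.019, 0.126], [-0.02, 0.001, 0.092], [-0.031, 0.015, 0.126]]
212 0  [[-0.036, -0.019, 0.126], [-0.037, 0.001, 0.127], [-0.036, 0.015, 0.126]]
216 0  [[-0.041, -0.019, 0.125], [-0.041, 0.001, 0.125], [-0.041, 0.015, 0.125]]
220 0  [[-0.046, -0.019, 0.126], [-0.046, 0.001, 0.126], [-0.046, 0.016, 0.126]]
224 0  [[-0.051, -0.019, 0.125], [-0.052, 0.001, 0.127], [-0.051, 0.016, 0.126]]
228 0  [[-0.066, -0.021, 0.15], [-0.066, 0.001, 0.149], [-0.066, 0.017, 0.148]]
232 0  [[-0.072, -0.021, 0.15], [-0.071, 0.001, 0.148], [-0.072, 0.017, 0.15]]
236 55 (np.int64(288), np.int64(345)) [[0.011, -0.009, -0.041], [-0.077, 0.001, 0.148], [0.011, 0.008, -0.041]]
240 58 (np.int64(287), np.int64(346)) [[0.011, -0.009, -0.046], [-0.082, 0.001, 0.149], [0.011, 0.007, -0.047]]
244 157 (np.int64(240), np.int64(399)) [[0.038, -0.005, -0.107], [-0.088, 0.001, 0.15], [0.038, 0.005, -0.107]]
248 155 (np.int64(240), np.int64(399)) [[0.038, -0.005, -0.11], [-0.094, 0.001, 0.15], [0.038, 0.004, -0.111]]
252 157 (np.int64(240), np.int64(399)) [[0.038, -0.005, -0.113], [-0.1, 0.001, 0.15], [0.039, 0.004, -0.113]]
256 158 (np.int64(240), np.int64(399)) [[0.038, -0.005, -0.115], [-0.105, 0.001, 0.15], [0.038, 0.004, -0.115]]
260 158 (np.int64(240), np.int64(399)) [[0.038, -0.004, -0.118], [-0.111, 0.001, 0.149], [0.037, 0.004, -0.115]]
lowest tool z -0.034651519890292026
top cam lowest 4531 -0.06591674167304044
scene 1145 [-0.04  -0.04  -0.04  -0.04  -0.04  -0.039 -0.039 -0.039 -0.039 -0.039
 -0.039 -0.038 -0.038 -0.038 -0.038 -0.037 -0.036 -0.036 -0.036 -0.035]
242 275 74 150
```

View pics/s2c.png

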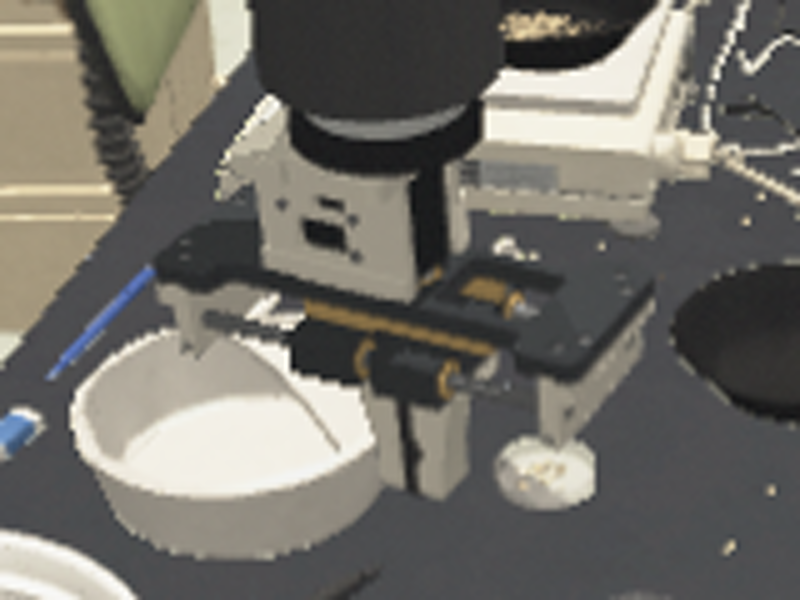

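Two cameras agree that the fingertips sit about 35 mm short of the reported TCP (tool z ≈ −0.035). The body's start is consistent with that shift too, and sideways it's centred. So the reported TCP is 35 mm too far out, and the fingers closed about 6 mm above the bar. I'll correct for this and grasp again.

```bash
python3 - <<'E'
from fit import *
p=np.array([.5478,.4053])
robot.move_gripper(1.0)
robot.servo_line([*p,.02],speed=.15); robot.servo_line([*p,-.006],speed=.06)
print(robot.read_position(),robot.read_force())
robot.move_gripper(0.0); print('w mm',robot.read_grip_width()*88,robot.read_finger_force(),robot.read_force())
robot.servo_line([*p,.02],speed=.08); robot.dwell(.2)
print('w mm',robot.read_grip_width()*88,robot.read_force(),robot.read_ft_torque(),robot.read_position(),robot.read_t())
E
```

```text
[ 0.54776494  0.40516629 -0.00637132] [ 0.28589576 -0.01696886 -0.52691098]
w mm 15.90110273185105 29.998970925807953 [-1.09401432  0.48480577 -0.03389464]
w mm 15.890641494814592 [-0.16247833 -1.06920989 -1.33148787] [-0.08307616 -0.01772626 -0.04280395] [0.54753439 0.40499214 0.01954172] 13.65
```

Gripped: width is 15.9 mm and the weight is felt. Next I'll carry it over the holder and check the alignment before pressing.

```bash
python3 - <<'E'
from fit import *
h=np.array([.5559,.0939]);R=Rz(3.4)
robot.servo_line([.5478,.4053,.12],speed=.2)
robot.goto(np.r_[h,.12],R)
robot.servo_line([*h,.04],speed=.12); robot.dwell(.3)
p=robot.read_position();print(p,robot.read_force(),robot.read_ft_torque(),robot.read_t())
print('yaw',np.degrees(np.arctan2(*robot.read_tcp_rot()[1::-1,0])))
for n in('wrist','scene','top'):
    i,X=cloud(n);save('hv_'+n,i);np.save('hv_'+n+'.npy',X)
    z=p[2]+.0064+.024
    try: print(n,'plate',rect(X,p[:2],.075,z-.004,z+.004),'catch',rect(X,p[:2],.1,.031,.04))
    except Exception as e: print(n,e)
E
python3 -c "
import cv2,numpy as np
a=cv2.imread('pics/hv_wrist.png');b=cv2.imread('pics/hv_scene.png')[180:330,280:480]
cv2.imwrite('pics/hv.png',np.hstack([cv2.resize(a,(400,250)),cv2.resize(b,(400,300))[:250]]))"
```

```text
[0.55623249 0.09403422 0.04060568] [-0.21637312  0.96489825 -1.88963794] [-0.03533883 -0.00121509  0.05034669] 16.6083
yaw 3.397967935292939
wrist plate (11294, array([556.2,  93.9, 105.6,  85.9,   3.4]), array([0.5876, 0.0958, 0.0709])) catch (1319, array([622.3,  97.7,  21.6,  36. ,   3.4]), array([0.6244, 0.0981, 0.0364]))
scene plate (1015, array([553.9,  95. , 107.1,  86.8,   3.7]), array([0.5298, 0.0821, 0.0695])) catch (111, array([487.8,  91.3,  21.8,  35.1,   5.8]), array([0.4857, 0.0889, 0.0362]))
top plate (128, array([508. ,  70.2,  21.7,  57.6,  29.4]), array([0.5129, 0.0635, 0.0702])) catch (95, array([489.8,  89.5,  34.3,  21. ,  89.8]), array([0.4878, 0.0892, 0.0361]))
```

View pics/hv.png

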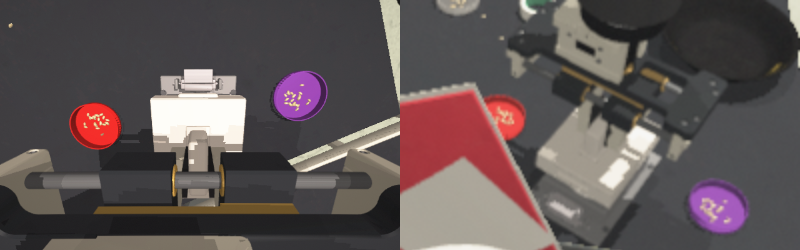

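The cover hovers squarely over the holder: both cameras put the offset under 1 mm and the yaws agree to 0.1°. I'll press in small steps while watching force and height.

```bash
python3 - <<'E'
from fit import *
h=np.array([.5559,.0939])
f0=robot.read_force()
robot.servo_line([*h,.018],speed=.06)
z=.018;best=0
while z>-.012:
    z-=.001; robot.servo_line([*h,z],speed=.02); robot.dwell(.05)
    f=robot.read_force()-f0;p=robot.read_position()
    print(round(z,4),p.round(4),f.round(1),robot.read_ft_torque().round(2),round(robot.read_grip_width()*88,2))
    if np.linalg.norm(f[:2])>15 or f[2]>30: print('STOP');break
    if z<.003 and f[2]>9: break
print(robot.read_t())
E
```

```text
0.017 [0.5559 0.0939 0.0172] [ 1.2 -0.3  0.5] [-0.04 -0.01 -0.02] 16.13
0.016 [0.5559 0.0939 0.016 ] [ 0.4 -0.7  0.8] [-0.07 -0.02  0.02] 15.91
0.015 [0.5559 0.0939 0.0149] [-0.6 -0.5  0.8] [-0.02  0.03 -0.  ] 15.47
0.014 [0.5562 0.094  0.0142] [ 0.3 -0.1  2.4] [-0.11 -0.11 -0.03] 16.11
0.013 [0.5565 0.094  0.0139] [-0.6 -0.7  8.3] [-0.25  0.43 -0.02] 15.8
0.012 [0.5568 0.0941 0.0135] [-2.3 -1.3 13.2] [-0.33  0.83  0.02] 15.82
0.011 [0.557  0.0941 0.0128] [-3.  -0.8 16.5] [-0.37  1.01 -0.07] 15.8
0.01 [0.5568 0.0941 0.0119] [-5.1 -1.3 18.3] [-0.38  1.4   0.02] 15.84
0.009 [0.5565 0.094  0.0112] [-7.5 -1.  20.8] [-0.3   2.24  0.02] 16.04
0.008 [0.5561 0.0939 0.0103] [-8.5 -0.2 24. ] [-0.12  2.95  0.07] 15.88
0.007 [0.5556 0.0938 0.0089] [-10.    0.8  21.2] [0.13 3.22 0.09] 15.95
0.006 [0.5543 0.0936 0.0066] [-7.6  0.1 12.3] [0.36 2.74 0.14] 15.9
0.005 [0.5537 0.0932 0.005 ] [-7.7  0.3 10.7] [0.26 2.98 0.03] 15.97
0.004 [0.5541 0.0932 0.0044] [-6.7  0.5 13.3] [0.07 3.15 0.  ] 15.9
0.003 [0.5546 0.0933 0.0036] [-5.5 -0.6 12.6] [-0.27  2.67  0.08] 16.25
21.775
```

There was a sudden drop near 13 mm, but a y-moment remains, so the cover may be tilted. I'll measure its tilt from the depth.

```bash
cat > tilt.py <<'E'
from fit import *
def tilt():
    h=np.array([.5559,.0939]);a=np.radians(3.4)
    for n in('wrist','scene'):
        i,X=cloud(n);Q=X.reshape(-1,3);Q=Q[np.isfinite(Q).all(1)]
        L=(Q[:,:2]-h)@np.array([[np.cos(a),-np.sin(a)],[np.sin(a),np.cos(a)]])
        m=(abs(L[:,0])<.052)&(abs(L[:,1])<.042)&(abs(L[:,1])>.014)&(Q[:,2]>.02)&(Q[:,2]<.05)
        for _ in range(4):
            A=np.c_[L[m],np.ones(m.sum())];k=np.linalg.lstsq(A,Q[m,2],rcond=None)[0]
            r=Q[:,2]-np.c_[L,np.ones(len(L))]@k; m&=abs(r)<.002
        c=(abs(L[:,0])>.054)&(abs(L[:,0])<.085)&(abs(L[:,1])<.02)&(Q[:,2]>.033)&(Q[:,2]<.04)
        print(n,m.sum(),'plate far/near/left/right mm',(1e3*np.array([k[2]+.05*k[0],k[2]-.05*k[0],k[2]+.04*k[1],k[2]-.04*k[1]])).round(1),
          'catch x far',np.percentile(L[c&(L[:,0]>0),0],[2,98]).round(4) if (c&(L[:,0]>0)).sum()>5 else '','near',np.percentile(L[c&(L[:,0]<0),0],[2,98]).round(4) if (c&(L[:,0]<0)).sum()>5 else '')
        print(rect(X,h,.085,k[2]-.003,k[2]+.003)); save('t_%s_%d'%(n,robot.read_t()*100),i)
    R=robot.read_tcp_rot();print('tool z',R[:,2].round(4),robot.read_position(),robot.read_force().round(1),robot.read_t())
E
python3 -c "from tilt import *;tilt()"
```

```text
wrist 7832 plate far/near/left/right mm [38.7 31.9 35.3 35.3] catch x far [0.0661 0.0799] near [-0.0641 -0.0627]
(10440, array([563.6,  93.8, 144.5,  86.2,   3.3]), array([0.5872, 0.0961, 0.0367]))
scene 582 plate far/near/left/right mm [37.1 31.2 33.8 34.5] catch x far  near [-0.0785 -0.064 ]
(843, array([541.9,  94. , 129.4,  85.9,   2.9]), array([0.5299, 0.079 , 0.0335]))
tool z [-0.0019 -0.001  -1.    ] [0.55464567 0.09329074 0.00359665] [-6.7 -0.4 11.6] 21.875
```

The near side is seated (31.9 mm) and its catch has closed. The far side stands 7 mm high, on its roller. I'll tilt the tool about the near rim to press the far end down, in small steps.

```bash
cat > press.py <<'E'
from tilt import *
u=np.array([np.cos(np.radians(3.4)),np.sin(np.radians(3.4)),0]);H=np.array([.5559,.0939,0])
piv=H-.05*u+[0,0,.030]
def cmd(th,z,dx=0):
    "tool tilted th deg (far end down) about the near rim; z is the reported TCP height before tilting"
    W=cv2.Rodrigues(np.radians(th)*np.array([-u[1],u[0],0]))[0]
    p=piv+W@(H+[0,0,z]-piv)+dx*u
    robot.servo_line(p,W@Rz(3.4),speed=.02); robot.dwell(.05)
    f=robot.read_force()
    print(th,round(z,4),(robot.read_position()-p).round(4),f.round(1),robot.read_ft_torque().round(2),round(robot.read_grip_width()*88,2))
    return f
E
python3 - <<'E'
from press import *
for th in np.arange(.5,4.6,.5):
    f=cmd(th,.003)
    if f[2]>32 or np.hypot(f[0],f[1])>20: print('STOP');break
tilt()
E
```

```text
0.5 0.003 [-0.0012 -0.0006  0.0003] [-5.2  0.1  9.3] [-0.33  2.15  0.02] 16.16
1.0 0.003 [-0.0011 -0.0006  0.0001] [-3.  -1.5  5.9] [-0.28  1.64  0.06] 16.02
1.5 0.003 [-0.0008 -0.0005 -0.0002] [-3.9 -2.1  5.2] [-0.76  1.66  0.08] 15.9
2.0 0.003 [-0.0005 -0.0003 -0.0001] [-3.7 -2.2  6.3] [-0.75  1.92  0.1 ] 15.87
2.5 0.003 [-0.0003 -0.0002 -0.    ] [-3.2 -2.2  5.8] [-0.69  1.82  0.08] 15.74
3.0 0.003 [-0.0003 -0.0002  0.0001] [-5.2 -0.5  7.6] [-0.68  1.89  0.07] 15.92
3.5 0.003 [-0.0004 -0.0001  0.0006] [-8.5 -1.2 11.2] [-0.64  2.54  0.07] 15.87
4.0 0.003 [-0.0005 -0.0002  0.0009] [-10.   -1.8  14.3] [-0.53  3.02  0.07] 16.04
4.5 0.003 [-0.0006 -0.0002  0.0013] [-10.3  -1.5  18.2] [-0.52  3.64 -0.01] 15.85
wrist 7594 plate far/near/left/right mm [32.1 32.3 32.2 32.2] catch x far [0.0638 0.0776] near [-0.0645 -0.0622]
(12849, array([561.7,  94.1, 143.4,  86.2,   3.2]), array([0.5888, 0.0953, 0.032 ]))
scene 595 plate far/near/left/right mm [30.8 31.8 30.7 31.9] catch x far  near [-0.0782 -0.0607]
(976, array([538.1,  93.8, 118.9,  85.2,   3.7]), array([0.5278, 0.0824, 0.0314]))
tool z [-0.079  -0.005  -0.9969] [5.53057523e-01 9.35869006e-02 4.15392404e-04] [-10.8  -1.8  18.4] 24.675
```

Both cameras now show the cover flush all round (plate top 32.1–32.3 mm) with both catches back. I'll ease the push to about 10 N and remove the sideways load.

```bash
python3 - <<'E'
from press import *
z,dx=.003,0.
for k in range(12):
    f=np.mean([robot.read_force() for _ in range(1)]+[robot.read_force()],0)
    ez=10.5-f[2]; fx=f[:2]@u[:2]
    if abs(ez)<1 and abs(fx)<2 and k>2: break
    z-=np.clip(ez/14e3*.6,-.0004,.0004); dx+=np.clip(fx/17e3*.6,-.0004,.0004)
    cmd(4.2,z,dx)
robot.dwell(1); print(z,dx,[robot.read_force().round(1).tolist()]); tilt()
E
python3 -c "
import cv2,glob,numpy as np
a=cv2.imread(sorted(glob.glob('pics/t_wrist*'))[-1])[80:260,200:440]
b=cv2.imread(sorted(glob.glob('pics/t_scene*'))[-1])[200:320,320:440]
cv2.imwrite('pics/fin.png',np.hstack([cv2.resize(a,(460,345)),cv2.resize(b,(340,345))]))"
```

```text
4.2 0.0033 [0.0003 0.0002 0.0007] [-5.5 -1.7 10.5] [-0.35  2.02  0.06] 16.04
4.2 0.0033 [0.0005 0.0002 0.0007] [-4.   0.2  9.5] [-0.42  1.77  0.03] 15.97
4.2 0.0033 [0.0006 0.0002 0.0007] [-4.3 -0.7  9.5] [-0.42  1.63  0.07] 15.49
4.2 0.0033 [0.0008 0.0003 0.0008] [-2.7 -2.  10. ] [-0.57  1.49  0.07] 15.86
4.2 0.0032 [0.0009 0.0003 0.0008] [-3.8 -1.1 10.3] [-0.6   1.43  0.07] 15.85
4.2 0.0032 [0.001  0.0003 0.0008] [-4.1 -2.4  8.8] [-0.6   1.19  0.06] 16.06
4.2 0.0031 [0.0012 0.0003 0.0009] [-1.7 -1.9 10.2] [-0.67  1.14  0.06] 15.96
0.003148910860667989 -0.0012581306925787874 [[-1.4, -1.7, 8.4]]
wrist 7475 plate far/near/left/right mm [32.2 32.1 32.2 32.1] catch x far [0.0633 0.0774] near [-0.0639 -0.0626]
(12855, array([562.2,  94.4, 142. ,  86.1,   3.5]), array([0.5892, 0.0957, 0.0321]))
scene 557 plate far/near/left/right mm [31.2 31.8 31.  32. ] catch x far  near [-0.0788 -0.0624]
(964, array([538.3,  94.5, 119.3,  85.4,   3.4]), array([0.5282, 0.082 , 0.0314]))
tool z [-0.0712 -0.004  -0.9975] [5.53744510e-01 9.39906820e-02 4.38170257e-04] [-2.6 -1.8 10.4] 27.875
```

View pics/fin.png

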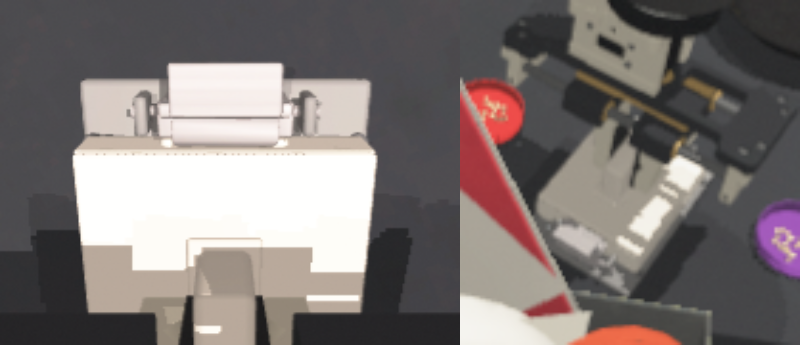

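The final picture shows the cover square and flush with both catches over its ends. One averaged force check, then I'll hand in.

```bash
python3 - <<'E'
from press import *
z,dx=.00315,-.00126
def avg():
    a=[]
    for _ in range(15): robot.dwell(.04);a.append(robot.read_force())
    return np.mean(a,0)
f=avg();print(f)
if abs(f[2]-10.5)>.8: z-=(10.5-f[2])/14e3;cmd(4.2,z,dx);f=avg();print(f)
print(robot.read_grip_width()*88,robot.read_t()); print(robot.job_done())
E
```

```text
[-2.20868283 -1.45290867  9.64018327]
4.2 0.0031 [0.0012 0.0003 0.0009] [-1.7 -1.6 11.3] [-0.65  1.23  0.01] 15.62
[-2.47196333 -1.70341862 10.08025026]
15.892439973963262 29.425
the job is handed in; nothing more can be done
None
```

The holder is closed: the cover sits flush all round with both catches snapped, and I handed in at 29.4 s with the arm still gripping it and pressing with about 10 N.

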